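# Hang the blue vial shelf on the keyhole stud

### The arm

A 7-joint arm with a two-finger parallel gripper is mounted at the origin on a cart in front of the work surface, level with it; the furniture and walls round the work are solid. World frame = base frame: x ahead of the robot, y to its left, z up, the work surface at z = 0. Lengths are in m, angles in rad, forces in N, time in s.
With the tool pointing down it reaches from about 0.425 to 0.95 m from the base axis. Payload 16.7 kg.
Tool frame: the origin (TCP) lies between the finger pads; the fingertips stand 8 mm ahead of it and the grasp point (between the pads) lies 11 mm behind it (manip.tips_ahead is the z of the fingertips in the tool frame, in m); z points along the fingers, y is the line along which they close (so a half turn about z gives the same grasp; the last joint's range is limited). The gripper opens to 94 mm and grips with 3 to 60 N. Pads are 16 mm wide; open, the fingers measure 119 mm over their backs; the gripper's body (75 mm by 177 mm) begins 78 mm behind the grasp point.
Start: joints at [1.188, 0.426, 0.074, 1.606, -0.034, 1.111, -0.067], TCP at [0.156, -0.657, 0.213] pointing down, gripper open.
Joint ranges: [-2.85, 2.85], [-0.5, 2.14], [-1.23, 1.37], [0.21, 2.46], [-1.02, 4.16], [0.16, 2.05], [-2.73, 2.73]. Speed limits (rad/s): [1.89, 1.89, 2.39, 2.39, 3.01, 3.01, 3.01].

### API

Orientations are given as a rotation vector (axis times angle).
In Python, from rig import manip, cams gives the robot as it stands.
- The arm moves only by the tool jog_arm, never from a script. Its arguments are lists of equal length, an entry for each row: "linear": the shift along the tool's x, y, z in mm, a list of three; "spin": the turn about the tool's z in degrees; "hand": the closure, from 0 (fully open) to 1 (shut). In form: {"linear": [[dx, dy, dz], ...], "spin": [spin, ...], "hand": [hand, ...]}. A call has exactly 5 rows; each row shifts and turns the commanded pose from where the row before left it, along the tool's axes as they then stand; what a row does not reach is not made up. A row lasts 1/8 s, in which the tool goes at most 62.5 mm and 10.7 degrees, less where a joint would pass 70% of its speed; a pose out of reach is approached as far as the arm can. A call with a gripper value outside its range is refused whole. The fingers move at their own pace and stop on an object; "newtons" is the grip in N (left out, the last holds). Time passes only in rows, so rows that do not move let the fingers close, or fill a call up. It gives the time, the measured TCP pose, the force, the opening and the grip force at its end, in the units of the state.
- manip.state(): the state, without advancing time (a new reading comes with each control period).
- cams.read_camera(name): name is "side" or "top" or "wrist"; returns (picture, depth): 480x640x3 uint8, red, green, blue; 480x640 float32, m along the optical axis (not along the pixel's ray), 0 where there is no reading.
- cams.get_calibration(name): a dict with "mtx" (3x3 intrinsics, pixels), "R" (3x3) and "t" (3): a world point X has camera coordinates R X + t. Camera axes: x right, y down, z forward; pixel columns grow to the right and rows downward; lengths in m; the calibration is good to about 2 mm. The wrist camera is an equidistant fisheye: a pixel r from the principal point sees the ray r / f radians off the axis. A picture is of the moment at which its call begins: read the wrist's pose just before it. get_calibration takes no time and is no camera call; for the wrist camera it gives the pose at the moment of the call.
- manip.finish_job(): hands the job in; it is judged then, once.
Trained networks look in the newest picture that a camera, given by its name, has taken for a name from the list of things; names that differ only in an ending like _2 or _b are one class to them, and where a whole thing is asked for, a point or a joint stands for the part that bears it (a point fixed in the world has none). Each returns a list of dicts, best first, with "conf" (0 to 1); they miss things now and then, are a little off and sometimes report something else, mostly with a low value. They report only what shows in the picture. A call takes as long as a camera call.
- cams.search_frame(label, camera): "rect" ([centre column, centre row, width, height] in pixels, round what is visible of it).
- cams.silhouettes(label, camera): "pixels" (480x640 bool, what is visible of it) and "rect" ([centre column, centre row, width, height] in pixels, round what is visible of it).
- cams.place_of(label, camera): "point" ([column, row] in pixels: a listed point, or the origin of a listed thing).
The state is a dict: "time": time; "q": joint angles; "joint_vel": joint speeds; "joint_efforts": joint torques, N m; "tcp_pos": TCP position; "eef_rot": TCP orientation; "ft_force": force on the tool from outside, world axes, zero at the start; "moment": the same for the moment, N m; "width": finger opening in m; "finger_force": force on a finger pad.
Only numpy, scipy, OpenCV 4.12 (cv2) and the standard library are available. Lean on these libraries where they do the work, as an engineer would, in place of code of your own. Each camera call takes 0.05 s, during which the arm holds its last target. There are 200 camera calls.

### The job

Hang the blue vial shelf on the white stand: put the large round end of its keyhole over the black stud head with the shelf's back flat to the board, then lower it until the stud sits fully home at the end of the narrow slot, and let go so that it hangs upright. Leave the yellow shelf standing where it is.

Things in the scene. Friction and masses are not known exactly. Their poses are not given: they have to be found in the camera images.
- blue_shelf: Loose blue hanging vial shelf, 100 to 190 g, standing on the worktop. Origin: centre of its underside; z up, +x out of its flat back, y its width. Back plate 90 mm wide, x 19 to 25 mm, 108 mm tall. Ledge with two vial sockets in front: x -25 to 19 mm, 16 mm tall. Grip tab on top, to grip from above: x 13 to 25 mm, y -13 to 13 mm, z 108 to 158 mm.
- keyhole (a point): Centre of the large round end (52 mm across) of the hole through the blue shelf's back plate, 50 mm above its underside, mid-plate (x = 22 mm); axes as the shelf's. The hole narrows upward at 45 degrees into a slot 22 mm wide whose closed end is 42 mm above this point. Hung home, the stud's centre line is 36 mm above this point.
- yellow_shelf: A yellow shelf of the same shape, size and axes, standing on the worktop; not to be moved.
- stud (a point): Middle of the stud's neck, 126 mm above the worktop, 6.5 mm in front of the stand's board. The stud points to this point's -x (z up): neck 12 mm thick, 13 mm long, then a black head 32 mm across, 9 mm thick. A hung shelf has this point's yaw. Fixed stand: white board 110 mm wide, 142 mm tall, stud at mid-width; its dark foot, 10 mm high, reaches 31 mm in front of it.

How it is judged:
On the way:
1. the stud head has passed through the large end of the blue shelf's keyhole (x of stud in the frame of blue_shelf between 0.005 and 0.032 m and y of stud in the frame of blue_shelf between -0.016 and 0.016 m and z of stud in the frame of blue_shelf between 0.03 and 0.074 m).
At the end, for the whole second after the job is handed in: The blue shelf hangs at rest on the stud, its back plate between stud head and board, the stud at the closed end of the slot (79 to 92 mm above the shelf's underside, within 10 mm of its middle), upright within 0.2 rad; the yellow shelf was left standing, moved at most 30 mm (x of stud in the frame of blue_shelf between 0.01 and 0.033 m and y of stud in the frame of blue_shelf between -0.01 and 0.01 m and z of stud in the frame of blue_shelf between 0.079 and 0.092 m and angle between blue_shelf's own z axis and vertical below 0.2 rad and linear speed of blue_shelf below 0.03 m/s); the robot touches nothing.
It fails at once if the yellow shelf is moved more than 30 mm or tipped (distance of yellow_shelf from where it was at the start of the episode above 0.03 m or angle between yellow_shelf's own z axis and vertical above 0.35 rad).
It also fails if it takes over 42 s, if anything falls off the work surface, if the arm or the gripper's body presses on something with over 40 N, if the wrist force passes 120 N, or if a joint passes its speed limit or range.

## Working session

There is one attempt and no reset: what is moved stays moved. The work goes in short steps, Python scripts to look and compute and a tool call to move; the robot and the scene stay as the last step left them, time stands still between calls to the robot, and variables do not carry over. Pictures are saved under pics/ and viewed, at most 10 in all, crops included, and the job is handed in when it is done.

Besides the shell and the picture viewer there is one more tool, called after "Request:" by a JSON object that holds its "name" and its "arguments", one argument or row to a line. jog_arm: Moves the arm, as the interface text tells. Its arguments: {"type":"object","properties":{"linear":{"type":"array","items":{"type":"array","items":{"type":"number"}}},"spin":{"type":"array","items":{"type":"number"}},"hand":{"type":"array","items":{"type":"number"}},"newtons":{"type":"number"}},"required":["linear","spin","hand"]}

```bash
mkdir -p pics; ls; cat > h.py <<'E'
import numpy as np, cv2
from rig import manip, cams
from scipy.spatial.transform import Rotation as Ro
def world(cal,depth,mask=None):
    v,u=np.nonzero((depth>0)&(mask if mask is not None else True))
    K=cal["mtx"];z=depth[v,u]
    c=np.stack([(u-K[0,2])/K[0,0]*z,(v-K[1,2])/K[1,1]*z,z],1)
    return (c-cal["t"])@cal["R"],u,v
E
python3 - <<'E'
from h import *
s=manip.state();print(s["tcp_pos"],s["eef_rot"],s["time"],manip.tips_ahead)
ims=[]
for n in("side","top"):
    p,d=cams.read_camera(n);c=cams.get_calibration(n)
    np.savez(f"{n}.npz",p=p,d=d,**c)
    print(n,-c["R"].T@c["t"],c["R"][2])
    for l in("blue_shelf","yellow_shelf"):
        for r in cams.silhouettes(l,n)[:2]:
            X,u,v=world(c,d,r["pixels"]);
            print(l,r["conf"],r["rect"],np.percentile(X,[2,50,98],axis=0).round(3).tolist())
            np.save(f"m_{l}_{n}.npy",r["pixels"]) if r["conf"]>.5 else 0
    for l in("stud","keyhole","blue_shelf"):
        for r in cams.place_of(l,n)[:2]:
            u,v=map(int,r["point"]);print(l,r["conf"],r["point"],d[v,u])
    ims.append(p)
cv2.imwrite("pics/a.png",cv2.resize(np.vstack(ims),(600,900))[:,:,::-1]) if 0 else [cv2.imwrite(f"pics/a{i}.png",p[:,:,::-1]) for i,p in enumerate(ims)]
E
```

```text
pics
[ 0.15624894 -0.65625179  0.21279758] [-3.11898944e+00 -3.66274209e-01  4.09632310e-04] 0.0 0.008
side [0.08665978 0.76089748 0.69101688] [ 0.36577142 -0.72797357 -0.57988426]
blue_shelf 0.66 [366.8, 191.1, 33.4, 73.5] [[0.443, -0.28, 0.002], [0.485, -0.227, 0.024], [0.492, -0.191, 0.155]]
yellow_shelf 0.81 [261.1, 330.7, 41.4, 97.0] [[0.418, 0.22, 0.001], [0.455, 0.265, 0.015], [0.488, 0.301, 0.158]]
stud 0.73 [284.4, 232.0] 0.9867738
keyhole 0.58 [360.8, 199.0] 1.3433686
blue_shelf 0.75 [366.2, 212.8] 1.2573602
top [0.38666346 0.02507419 1.13371827] [ 0.08679593 -0.01184823 -0.99615565]
blue_shelf 0.91 [437.3, 247.6, 50.6, 31.4] [[0.445, -0.281, 0.002], [0.475, -0.235, 0.016], [0.492, -0.196, 0.158]]
yellow_shelf 0.55 [202.8, 259.4, 52.8, 36.2] [[0.425, 0.219, 0.002], [0.462, 0.262, 0.016], [0.49, 0.305, 0.157]]
stud 0.88 [294.3, 222.8] 1.0149817
keyhole 0.7 [434.2, 251.1] 1.123761
keyhole 0.66 [441.5, 238.0] 1.0151894
blue_shelf 0.66 [432.5, 250.6] 1.1217558
```

View pics/a0.png

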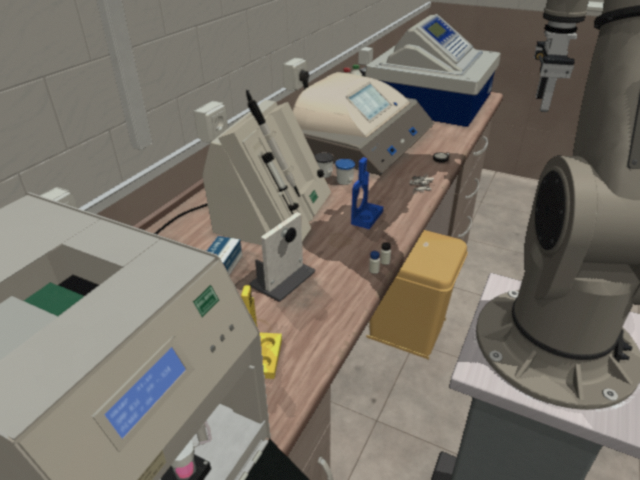

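View pics/a1.png

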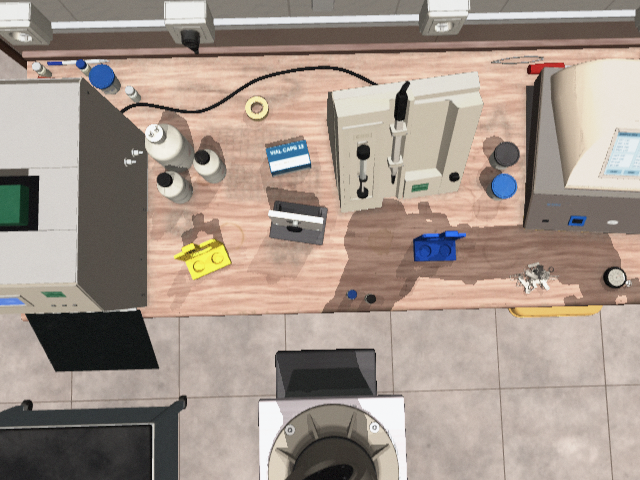

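```bash
python3 - <<'E'
from h import *
for n in("side","top"):
    c=np.load(n+".npz");X,u,v=world(c,c["d"])
    m=np.load(f"m_blue_shelf_{n}.npy");B,_,_=world(c,c["d"],m)
    t=B[(B[:,2]>.12)]; 
    print(n,"tab",len(t),t.min(0).round(3),t.max(0).round(3),t.mean(0).round(3))
    tt=B[(B[:,2]>.15)]
    for nm,Q in(("tabtop",tt),("platetop",B[(B[:,2]>.10)&(B[:,2]<.114)]),("ledge",B[(B[:,2]>.011)&(B[:,2]<.02)])):
        if len(Q)>4: print(nm,len(Q),cv2.minAreaRect((Q[:,:2]*1000).astype(np.float32)))
    # board top & around
    k=(abs(X[:,1])<.2)&(X[:,0]>.3)&(X[:,0]<.85)
    Y=X[k&(abs(X[:,2]-.142)<.008)]
    Y=Y[abs(Y[:,1]-np.median(Y[:,1]))<.1]
    print("board top",len(Y),cv2.minAreaRect((Y[:,:2]*1000).astype(np.float32)),np.median(Y,0).round(3))
    Z=X[k&(X[:,2]>.09)&(X[:,2]<.15)];print(np.percentile(Z,[1,50,99],axis=0).round(3).tolist())
E
```

```text
side tab 126 [ 0.479 -0.25   0.122] [ 0.492 -0.22   0.158] [ 0.484 -0.232  0.142]
tabtop 40 ((485.813232421875, -234.59539794921875), (23.13064193725586, 11.537715911865234), 87.94280242919922)
platetop 61 ((486.3070983886719, -233.87538146972656), (88.47830200195312, 11.526130676269531), 84.56761932373047)
ledge 340 ((487.7304992675781, -318.2628173828125), (69.40596771240234, 265.4903869628906), 13.755813598632812)
board top 813 ((616.0360717773438, -26.4493408203125), (152.20018005371094, 282.1405944824219), 68.9307632446289) [ 0.625 -0.014  0.141]
[[0.502, -0.194, 0.091], [0.618, -0.015, 0.122], [0.769, 0.119, 0.149]]
top tab 104 [ 0.48  -0.251  0.121] [ 0.491 -0.227  0.161] [ 0.485 -0.237  0.151]
tabtop 73 ((485.5748596191406, -239.29180908203125), (23.79732894897461, 9.75068473815918), 88.38990020751953)
platetop 84 ((486.74407958984375, -236.18890380859375), (82.4248046875, 11.149628639221191), 88.1070785522461)
ledge 558 ((465.6594543457031, -238.73629760742188), (89.65648651123047, 44.1735725402832), 87.64684295654297)
board top 606 ((611.834716796875, -53.83423614501953), (165.96812438964844, 265.1221618652344), 74.41191864013672) [ 0.622 -0.059  0.141]
[[0.503, -0.198, 0.091], [0.615, -0.071, 0.129], [0.749, 0.11, 0.149]]
```

The side view shows the blue shelf at about (367,195) and the white stand with its black stud at (287,240). The top view has blue at (437,247), the stand at (297,220) and yellow at (203,258). Next I'll get the stand's pose and clearance heights.

```bash
python3 - <<'E'
from h import *
for n,(r0,r1,c0,c1) in(("top",(200,232,262,332)),("side",(205,300,255,310))):
    c=np.load(n+".npz");m=np.zeros((480,640),bool);m[r0:r1,c0:c1]=1
    X,u,v=world(c,c["d"],m);P=c["p"][v,u].astype(int)
    w=(P.min(1)>120)&(P.max(1)-P.min(1)<40)
    Y=X[w&(abs(X[:,2]-.142)<.006)]
    if len(Y): print(n,"top edge",len(Y),cv2.minAreaRect((Y[:,:2]*1000).astype(np.float32)),Y.mean(0).round(4))
    F=X[w&(X[:,2]>.03)&(X[:,2]<.13)];
    if len(F)>20:
        f=cv2.fitLine((F[:,:2]).astype(np.float32),cv2.DIST_HUBER,0,.01,.01).ravel();print("face line",len(F),f, np.degrees(np.arctan2(f[1],f[0])),F.min(0).round(3),F.max(0).round(3))
    D=X[(P.max(1)<60)&(X[:,2]>.1)&(X[:,2]<.146)]
    if len(D): print("head",len(D),D.min(0).round(4),D.max(0).round(4),D.mean(0).round(4))
    FT=X[(X[:,2]>.006)&(X[:,2]<.014)];print("foot",len(FT),cv2.minAreaRect((FT[:,:2]*1000).astype(np.float32)))
c=np.load("top.npz");X,u,v=world(c,c["d"])
for y in np.arange(-.45,.4,.05):
    print(round(y,2),[int(1000*max(X[(X[:,1]>=y)&(X[:,1]<y+.05)&(X[:,0]>=x)&(X[:,0]<x+.05)][:,2],default=-1)) for x in np.arange(.3,.85,.05)])
B,_,_=world(c,c["d"],np.load("m_blue_shelf_top.npy"))
L=B[(B[:,2]>.011)&(B[:,2]<.02)];print(L.mean(0))
E
```

```text
top top edge 340 ((529.920654296875, 61.43947982788086), (109.68770599365234, 12.344592094421387), 80.44041442871094) [0.5299 0.0615 0.141 ]
face line 194 [0.16831723 0.98573285 0.52687365 0.07706873] 80.310005 [0.515 0.01  0.031] [0.557 0.114 0.13 ]
head 69 [0.5022 0.051  0.1272] [0.5131 0.0788 0.145 ] [0.507  0.0651 0.137 ]
foot 615 ((543.4574584960938, 58.98738098144531), (119.5987548828125, 69.16258239746094), 80.47906494140625)
side top edge 260 ((529.7843017578125, 65.10629272460938), (109.38082885742188, 14.785683631896973), 80.60454559326172) [0.529  0.0676 0.1402]
face line 758 [ 0.35418406 -0.9351757   0.58076733 -0.02146455] -69.25655 [ 0.514 -0.165  0.03 ] [0.655 0.119 0.13 ]
head 118 [ 0.501  -0.0636  0.1003] [0.5733 0.0841 0.1416] [0.5068 0.0727 0.1291]
foot 794 ((577.5780029296875, -0.58447265625), (125.36991882324219, 299.3883056640625), 27.99124526977539)
-0.45 [3, 21, 23, 5, 64, 94, 94, 91, 7, 7, 5]
-0.4 [4, 6, 4, 5, 5, 60, 60, 61, 6, 5, 5]
-0.35 [3, 6, 6, 6, 5, 5, 6, 7, 4, -1000, -1000]
-0.3 [5, 7, 19, 157, 6, 30, 129, 231, 247, 246, 169]
-0.25 [4, 6, 19, 160, 5, 47, 129, 233, 246, 246, -1000]
-0.2 [4, 6, 17, 109, 5, 50, 147, 241, 268, 245, -1000]
-0.15 [4, 48, 5, 5, 6, 92, 192, 290, 318, 246, 12]
-0.1 [4, 54, 5, 4, 6, 143, 217, 275, 270, 243, 4]
-0.05 [3, 51, 5, 5, 8, 109, 210, 274, 267, 211, 5]
-0.0 [5, 5, 4, 16, 145, 69, 6, 49, 49, 5, 7]
0.05 [3, 6, 7, 12, 145, 70, 47, 49, 49, 5, 5]
0.1 [3, 5, 5, 4, 144, 68, 49, 49, 42, 21, 22]
0.15 [6, 7, 4, 6, 6, 5, 4, 4, 4, 24, 22]
0.2 [3, 7, 20, 110, 5, 4, 134, 134, 5, 4, 12]
0.25 [2, 5, 22, 159, 5, 61, 134, 135, 123, 12, 10]
0.3 [4, 5, 17, 109, 5, 123, 133, 187, 185, 18, 20]
0.35 [4, 324, 339, 338, 338, 339, 338, 339, 338, 18, 30]
[ 0.46605636 -0.23812269  0.0153266 ]
```

```bash
cat >> h.py <<'E'
def plan(p,yaw,n,p0=None,yaw0=None):
    """rows (tool axes, mm) from the measured pose to p with tool-x heading yaw (deg), spun evenly over n rows"""
    s=manip.state();M=Ro.from_rotvec(s["eef_rot"]).as_matrix()
    p0=s["tcp_pos"] if p0 is None else np.array(p0)
    a=np.degrees(np.arctan2(M[1,0],M[0,0])) if yaw0 is None else yaw0
    print("pos",p0.round(4),"yaw",a.round(2),"tilt",np.degrees(np.arccos(-M[2,2])).round(2),"t",s["time"],"w",s["width"])
    d=(np.array(p)-p0)*1000/n;sp=-(yaw-a)/n
    for i in range(n):
        b=np.radians(a-i*sp);R=np.array([[np.cos(b),np.sin(b),0],[np.sin(b),-np.cos(b),0],[0,0,-1]])
        print((R.T@d).round(1).tolist(),round(sp,2))
E
python3 -c "
from h import *
plan([.4865,-.238,.25],-2,10)"
```

```text
pos [ 0.1563 -0.6566  0.2135] yaw 13.39 tilt 0.0 t 0.6 w 0.09421074724235032
[41.8, -33.1, -3.7] 1.54
[40.9, -34.2, -3.7] 1.54
[40.0, -35.3, -3.7] 1.54
[39.0, -36.3, -3.7] 1.54
[38.0, -37.4, -3.7] 1.54
[37.0, -38.4, -3.7] 1.54
[36.0, -39.4, -3.7] 1.54
[34.9, -40.3, -3.7] 1.54
[33.8, -41.2, -3.7] 1.54
[32.7, -42.1, -3.7] 1.54
```

Request:
{"name": "jog_arm", "arguments": {
  "linear": [
    [42, -33, -4],
    [41, -34, -4],
    [40, -35, -4],
    [39, -36, -4],
    [38, -37, -4]
  ],
  "spin": [1.5, 1.5, 1.5, 1.5, 1.5],
  "hand": [0, 0, 0, 0, 0]
}}

```text
time: 1.23
tcp_pos: [0.3225, -0.4468, 0.2339]
eef_rot: [3.137, 0.16, 0.001]
ft_force: [0.6, -0.3, 0.1]
width: 0.0934
finger_force: 0.0
```

Request:
{"name": "jog_arm", "arguments": {
  "linear": [
    [37, -38, -4],
    [36, -39, -4],
    [35, -40, -4],
    [34, -41, -4],
    [33, -42, -4]
  ],
  "spin": [1.5, 1.5, 1.5, 1.5, 1.5],
  "hand": [0, 0, 0, 0, 0]
}}

```text
time: 1.85
tcp_pos: [0.4873, -0.2381, 0.2539]
eef_rot: [3.141, -0.046, 0.001]
ft_force: [0.9, -0.9, -0.9]
width: 0.0941
finger_force: 0.0
```

```bash
python3 - <<'E'
from h import *
cal=cams.get_calibration("wrist");p,d=cams.read_camera("wrist")
K=cal["mtx"];print(K[0,0],K[0,2],K[1,2],-cal["R"].T@cal["t"])
def wf(mask):
    v,u=np.nonzero(mask&(d>0));x=(u-K[0,2])/K[0,0];y=(v-K[1,2])/K[1,1];r=np.hypot(x,y)+1e-9;k=np.tan(r)/r*d[v,u]
    return (np.stack([x*k,y*k,d[v,u]],1)-cal["t"])@cal["R"]
for r in cams.silhouettes("blue_shelf","wrist")[:2]:
    X=wf(r["pixels"]);print(r["conf"],r["rect"])
    for lo,hi in((.145,.17),(.103,.113),(.011,.02)):
        Q=X[(X[:,2]>lo)&(X[:,2]<hi)]
        if len(Q)>4: print(lo,len(Q),cv2.minAreaRect((Q[:,:2]*1000).astype(np.float32)),Q[:,2].mean())
plan([.4865,-.238,.126],-2,5)
cv2.imwrite("pics/w.png",p[:,:,::-1])
E
```

```text
371.64829954431775 318.33975329465216 238.384767586827 [ 0.55958011 -0.23925149  0.42565392]
0.79 [319.9, 225.7, 98.1, 48.8]
0.145 627 ((489.54827880859375, -237.63180541992188), (25.749454498291016, 12.743829727172852), 89.79315948486328) 0.15663347530613303
0.103 621 ((492.61480712890625, -237.80831909179688), (85.66407012939453, 6.770937442779541), 89.28874206542969) 0.10768950792913284
0.011 890 ((470.38873291015625, -237.52438354492188), (89.34150695800781, 50.91890335083008), 89.44488525390625) 0.01611908015085979
pos [ 0.4899 -0.2344  0.2541] yaw -1.24 tilt 0.13 t 1.95 w 0.09368003747491851
[-0.7, 0.7, 25.6] 0.15
[-0.7, 0.7, 25.6] 0.15
[-0.7, 0.7, 25.6] 0.15
[-0.6, 0.7, 25.6] 0.15
[-0.6, 0.7, 25.6] 0.15
```

View pics/w.png

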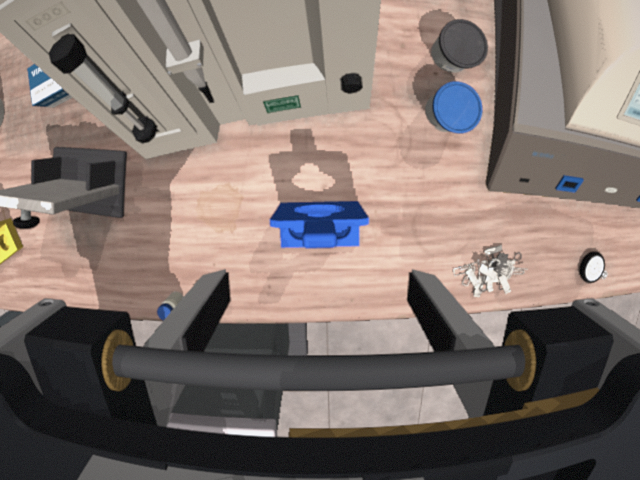

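The wrist view has the blue tab at (320,225), between the open fingers. It measures about (0.489, -0.238) with yaw around -1°.

Request:
{"name": "jog_arm", "arguments": {
  "linear": [
    [-1, 2, 30],
    [0, 2, 35],
    [0, 0, 35],
    [0, 0, 28],
    [0, 0, 0]
  ],
  "spin": [0, 0, 0, 0, 0],
  "hand": [0, 0, 0, 0, 0]
}}

```text
time: 2.58
tcp_pos: [0.484, -0.2433, 0.124]
eef_rot: [-3.14, 0.044, 0.005]
ft_force: [0.2, -0.0, 0.6]
width: 0.0941
finger_force: 0.0
```

Request:
{"name": "jog_arm", "arguments": {
  "linear": [
    [0, 0, 0],
    [0, 0, 0],
    [0, 0, 0],
    [0, 0, 0],
    [0, 0, 0]
  ],
  "spin": [0, 0, 0, 0, 0],
  "hand": [0.3, 0.6, 1, 1, 1],
  "newtons": 30
}}

```text
time: 3.2
tcp_pos: [0.4854, -0.2435, 0.1256]
eef_rot: [3.141, -0.044, 0.0]
ft_force: [0.1, 0.2, -0.2]
width: 0.0472
finger_force: 0.0
```

Request:
{"name": "jog_arm", "arguments": {
  "linear": [
    [0, 0, 0],
    [0, 0, 0],
    [0, 0, 0],
    [0, 0, 0],
    [0, 0, 0]
  ],
  "spin": [0, 0, 0, 0, 0],
  "hand": [1, 1, 1, 1, 1]
}}

```text
time: 3.82
tcp_pos: [0.4853, -0.2435, 0.1254]
eef_rot: [-3.141, 0.044, 0.0]
ft_force: [0.2, 0.2, -1.3]
width: 0.0258
finger_force: 30.0
```

Request:
{"name": "jog_arm", "arguments": {
  "linear": [
    [0, 0, -10],
    [0, 0, -20],
    [0, 0, -25],
    [0, 0, -25],
    [0, 0, -15]
  ],
  "spin": [0, 0, 0, 0, 0],
  "hand": [1, 1, 1, 1, 1]
}}

```text
time: 4.45
tcp_pos: [0.4857, -0.2436, 0.2223]
eef_rot: [3.141, -0.044, 0.002]
ft_force: [-0.2, -0.2, -2.4]
width: 0.0261
finger_force: 30.0
```

```bash
cat >> h.py <<'E'
def wcloud(box=None):
    cal=cams.get_calibration("wrist");p,d=cams.read_camera("wrist");K=cal["mtx"]
    v,u=np.nonzero(d>0);x=(u-K[0,2])/K[0,0];y=(v-K[1,2])/K[1,1];r=np.hypot(x,y)+1e-9;k=np.tan(r)/r*d[v,u]
    return (np.stack([x*k,y*k,d[v,u]],1)-cal["t"])@cal["R"],p[v,u].astype(int),p,u,v
def rect(Q): return cv2.minAreaRect((Q[:,:2]*1000).astype(np.float32)),len(Q),Q.mean(0).round(4)
E
python3 - <<'E'
from h import *
ex=np.array([np.cos(np.radians(-9.6)),np.sin(np.radians(-9.6))])
X,P,p,u,v=wcloud();s=manip.state()
b=(P[:,2]>P[:,0]+50)&(P[:,2]>P[:,1]+30)&(np.abs(X[:,:2]-s["tcp_pos"][:2]).max(1)<.08)
z=X[b][:,2];print(np.histogram(z,np.arange(.08,.28,.01)))
for lo,hi in((.193,.213),(.09,.125)):
    Q=X[b&(X[:,2]>lo)&(X[:,2]<hi)];print(lo,rect(Q) if len(Q) else 0)
g=np.r_[np.array([.5176,.0655])-52.5e-3*ex,.225]
plan(g,-9.6,10)
E
```

```text
(array([   0,    0,  209, 1083,  675,  385,  194,  196,  314,  470,  536,
        891, 1560,  338,  332,  445,  471, 1718,    0]), array([0.08, 0.09, 0.1 , 0.11, 0.12, 0.13, 0.14, 0.15, 0.16, 0.17, 0.18,
       0.19, 0.2 , 0.21, 0.22, 0.23, 0.24, 0.25, 0.26, 0.27]))
0.193 (((492.9303894042969, -242.94558715820312), (88.49766540527344, 7.1509175300598145), 88.52920532226562), 2327, array([ 0.4946, -0.2429,  0.2027]))
0.09 (((471.9591979980469, -242.4652099609375), (89.83854675292969, 48.399871826171875), 88.61032104492188), 1717, array([ 0.4869, -0.2424,  0.1154]))
pos [ 0.4862 -0.2439  0.2236] yaw -1.61 tilt 0.18 t 4.5 w 0.025853136616268164
[-2.9, -31.7, -0.1] 0.8
[-3.4, -31.7, -0.1] 0.8
[-3.8, -31.6, -0.1] 0.8
[-4.3, -31.6, -0.1] 0.8
[-4.7, -31.5, -0.1] 0.8
[-5.1, -31.5, -0.1] 0.8
[-5.6, -31.4, -0.1] 0.8
[-6.0, -31.3, -0.1] 0.8
[-6.4, -31.2, -0.1] 0.8
[-6.9, -31.1, -0.1] 0.8
```

Request:
{"name": "jog_arm", "arguments": {
  "linear": [
    [-4, -20, 0],
    [-4, -32, 0],
    [-4, -36, 0],
    [-4, -36, 0],
    [-5, -36, 0]
  ],
  "spin": [0.8, 0.8, 0.8, 0.8, 0.8],
  "hand": [1, 1, 1, 1, 1]
}}

```text
time: 5.12
tcp_pos: [0.4734, -0.0814, 0.2201]
eef_rot: [-3.138, 0.154, 0.001]
ft_force: [-0.1, -0.1, -1.5]
width: 0.0255
finger_force: 30.0
```

Request:
{"name": "jog_arm", "arguments": {
  "linear": [
    [-6, -36, 0],
    [-6, -36, 0],
    [-6, -36, 0],
    [-6, -30, 0],
    [-6, -16, 0]
  ],
  "spin": [0.8, 0.8, 0.8, 0.8, 0.8],
  "hand": [1, 1, 1, 1, 1]
}}

```text
time: 5.75
tcp_pos: [0.4623, 0.0756, 0.2202]
eef_rot: [-3.13, 0.261, 0.001]
ft_force: [0.9, -0.2, -2.1]
width: 0.0261
finger_force: 30.0
```

Request:
{"name": "jog_arm", "arguments": {
  "linear": [
    [0, 0, 0],
    [0, 0, 0],
    [0, 0, 0],
    [0, 0, 0],
    [0, 0, 0]
  ],
  "spin": [0, 0, 0, 0, 0],
  "hand": [1, 1, 1, 1, 1]
}}

```text
time: 6.38
tcp_pos: [0.4628, 0.0737, 0.2205]
eef_rot: [-3.13, 0.264, 0.0]
ft_force: [-0.2, 0.1, -1.5]
width: 0.0261
finger_force: 30.0
```

```bash
cat > rel.py <<'E'
from h import *
X,P,p,u,v=wcloud();s=manip.state();t=s["tcp_pos"]
M=Ro.from_rotvec(s["eef_rot"]).as_matrix();print("tcp",t.round(4),"yaw",np.degrees(np.arctan2(M[1,0],M[0,0])).round(2),s["time"])
b=(P[:,2]>P[:,0]+50)&(P[:,2]>P[:,1]+30)&(np.abs(X[:,:2]-t[:2]).max(1)<.08)
zb=t[2]-.1254
print("plate top",rect(X[b&(abs(X[:,2]-zb-.108)<.006)]))
print("ledge",rect(X[b&(abs(X[:,2]-zb-.016)<.006)]))
g=(P.max(1)-P.min(1)<45)&(abs(X[:,0]-.53)<.05)&(abs(X[:,1]-.063)<.08)
W=X[g&(P.min(1)>110)&(abs(X[:,2]-.142)<.006)]
print("board top",rect(W))
D=X[g&(P.max(1)<70)&(X[:,2]>.1)&(X[:,2]<.146)]
if len(D): print("head",len(D),D.min(0).round(4),D.max(0).round(4),D.mean(0).round(4))
import sys;cv2.imwrite(f"pics/{sys.argv[1]}.png",p[:,:,::-1])
E
python3 rel.py r1
```

```text
tcp [0.4628 0.0738 0.2205] yaw -9.62 6.425
plate top (((469.927490234375, 73.83625793457031), (87.47004699707031, 7.217805862426758), 80.39500427246094), 1691, array([0.4712, 0.0739, 0.2029]))
ledge (((448.98126220703125, 76.98173522949219), (89.62500762939453, 48.718528747558594), 80.39593505859375), 1156, array([0.4607, 0.0749, 0.1121]))
board top (((515.0664672851562, 63.97397994995117), (67.0306625366211, 108.81834411621094), 1.6459881067276), 2775, array([0.5325, 0.0639, 0.1422]))
head 537 [0.5043 0.0527 0.1219] [0.5163 0.0832 0.1438] [0.5105 0.068  0.1378]
```

View pics/r1.png

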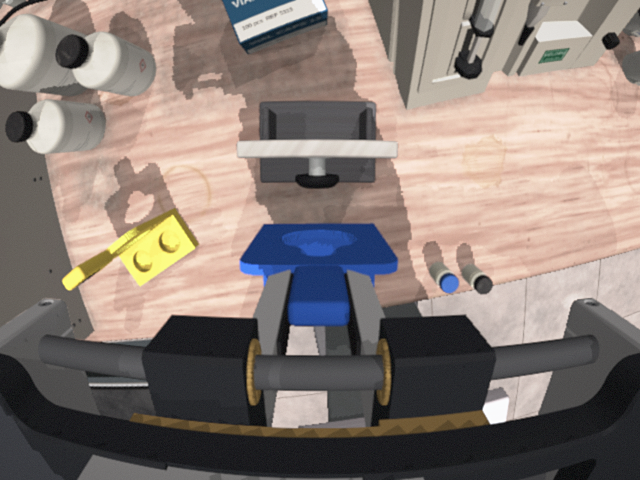

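The picture puts the plate at (320,235), squarely in front of the board (317,148) and stud head (317,181). I'll lower it 19 mm to stud height, then go forward about 50 mm.

Request:
{"name": "jog_arm", "arguments": {
  "linear": [
    [0, -0.7, 6],
    [0, 0, 8],
    [0, 0, 5],
    [0, 0, 0],
    [0, 0, 0]
  ],
  "spin": [0, 0, 0, 0, 0],
  "hand": [1, 1, 1, 1, 1]
}}

```text
time: 7.05
tcp_pos: [0.4629, 0.0747, 0.2016]
eef_rot: [-3.13, 0.263, -0.0]
ft_force: [-0.2, 0.2, -1.3]
width: 0.026
finger_force: 30.0
```

Request:
{"name": "jog_arm", "arguments": {
  "linear": [
    [6, 0, 0],
    [8, 0, 0],
    [8, 0, 0],
    [5, 0, 0],
    [0, 0, 0]
  ],
  "spin": [0, 0, 0, 0, 0],
  "hand": [1, 1, 1, 1, 1]
}}

```text
time: 7.68
tcp_pos: [0.4897, 0.0701, 0.2013]
eef_rot: [-3.13, 0.263, 0.001]
ft_force: [-0.2, -0.8, -1.7]
width: 0.0261
finger_force: 30.0
```

```bash
python3 rel.py r2; python3 - <<'E'
from h import *
p,d=cams.read_camera("side");cv2.imwrite("pics/s2.png",cv2.resize(p[170:320,210:360],(600,600),interpolation=cv2.INTER_CUBIC)[:,:,::-1])
E
```

```text
tcp [0.4894 0.0702 0.2014] yaw -9.61 7.725
plate top (((496.7640075683594, 70.03971862792969), (87.80882263183594, 7.281261920928955), 80.64129638671875), 1685, array([0.4981, 0.0698, 0.1837]))
ledge (((475.8097839355469, 73.56559753417969), (89.64228057861328, 48.490997314453125), 80.48817443847656), 1032, array([0.4862, 0.0715, 0.093 ]))
board top (((532.8295288085938, 64.23748779296875), (40.51893615722656, 107.484619140625), 6.469795227050781), 3299, array([0.5331, 0.0639, 0.1419]))
head 649 [0.5047 0.0525 0.1151] [0.5165 0.0832 0.1433] [0.5114 0.0678 0.1365]
```

View pics/s2.png

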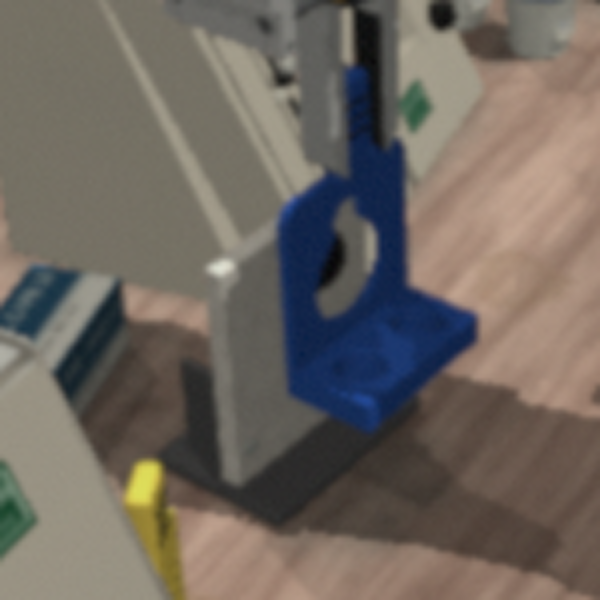

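The crop shows the shelf upright and the black stud head visible through the keyhole at about (330,262).

Request:
{"name": "jog_arm", "arguments": {
  "linear": [
    [6, 0, 0],
    [7, 0, 0],
    [7, 0, 0],
    [4, 0, 0],
    [0, 0, 0]
  ],
  "spin": [0, 0, 0, 0, 0],
  "hand": [1, 1, 1, 1, 1]
}}

```text
time: 8.4
tcp_pos: [0.5133, 0.0661, 0.2014]
eef_rot: [-3.13, 0.263, 0.0]
ft_force: [-0.2, 0.9, -1.1]
width: 0.0256
finger_force: 30.0
```

```bash
python3 rel.py r3; python3 - <<'E'
from h import *
p,d=cams.read_camera("side");cv2.imwrite("pics/s3.png",cv2.resize(p[170:320,210:360],(600,600),interpolation=cv2.INTER_CUBIC)[:,:,::-1])
E
```

```text
tcp [0.5131 0.0662 0.2014] yaw -9.61 8.45
plate top (((520.519775390625, 66.21961975097656), (87.44168090820312, 6.8383378982543945), 80.7922592163086), 1666, array([0.5217, 0.0661, 0.1837]))
ledge (((495.2564697265625, 70.24748229980469), (89.1531982421875, 39.44235610961914), 80.7746353149414), 404, array([0.506 , 0.0677, 0.0932]))
board top (((531.0153198242188, 64.34198760986328), (110.28773498535156, 16.370765686035156), 80.40483856201172), 3314, array([0.5335, 0.0642, 0.1419]))
head 144 [0.5114 0.0557 0.1153] [0.516  0.0793 0.1387] [0.5138 0.0674 0.1277]
```

View pics/s3.png

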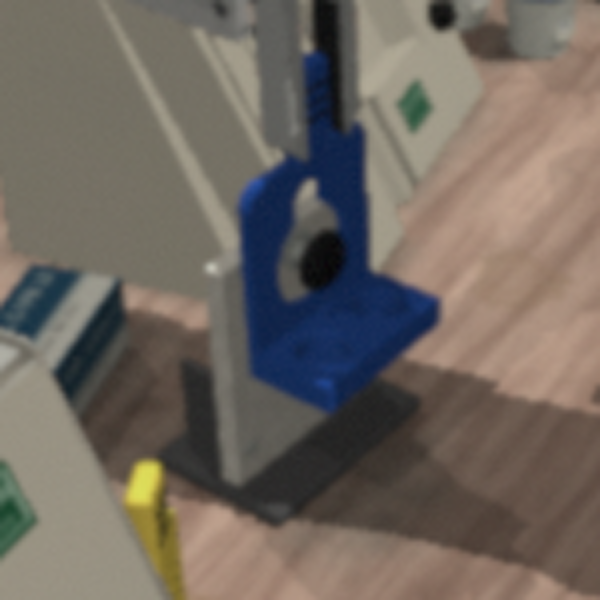

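The head (322,260) is now in front of the plate, through the large end, and there's no contact force. Now I'll lower it.

Request:
{"name": "jog_arm", "arguments": {
  "linear": [
    [1, 0, 5],
    [0, 0, 8],
    [0, 0, 8],
    [0, 0, 6],
    [0, 0, 4]
  ],
  "spin": [0, 0, 0, 0, 0],
  "hand": [1, 1, 1, 1, 1]
}}

```text
time: 9.12
tcp_pos: [0.514, 0.066, 0.17]
eef_rot: [-3.131, 0.263, 0.001]
ft_force: [0.4, 0.1, -1.7]
width: 0.0259
finger_force: 30.0
```

Request:
{"name": "jog_arm", "arguments": {
  "linear": [
    [0, 0, 2],
    [0, 0, 1.5],
    [0, 0, 0.5],
    [0, 0, 0],
    [0, 0, 0]
  ],
  "spin": [0, 0, 0, 0, 0],
  "hand": [1, 1, 1, 1, 1]
}}

```text
time: 9.75
tcp_pos: [0.5142, 0.066, 0.1666]
eef_rot: [-3.13, 0.263, -0.0]
ft_force: [0.8, -1.0, -1.5]
width: 0.0256
finger_force: 30.0
```

```bash
python3 rel.py r4; python3 - <<'E'
from h import *
p,d=cams.read_camera("side");cv2.imwrite("pics/s4.png",cv2.resize(p[170:320,210:360],(600,600),interpolation=cv2.INTER_CUBIC)[:,:,::-1])
E
```

```text
tcp [0.5142 0.066  0.1666] yaw -9.61 9.8
plate top (((521.3510131835938, 66.07254028320312), (87.44072723388672, 6.961880207061768), 80.74544525146484), 1679, array([0.5226, 0.0657, 0.149 ]))
ledge (((480.4961242675781, 72.81697082519531), (89.30746459960938, 9.048093795776367), 80.9475326538086), 63, array([0.4812, 0.068 , 0.0587]))
board top (((528.8762817382812, 64.66632080078125), (109.89677429199219, 20.597126007080078), 80.41783142089844), 4446, array([0.5334, 0.064 , 0.1418]))
```

View pics/s4.png

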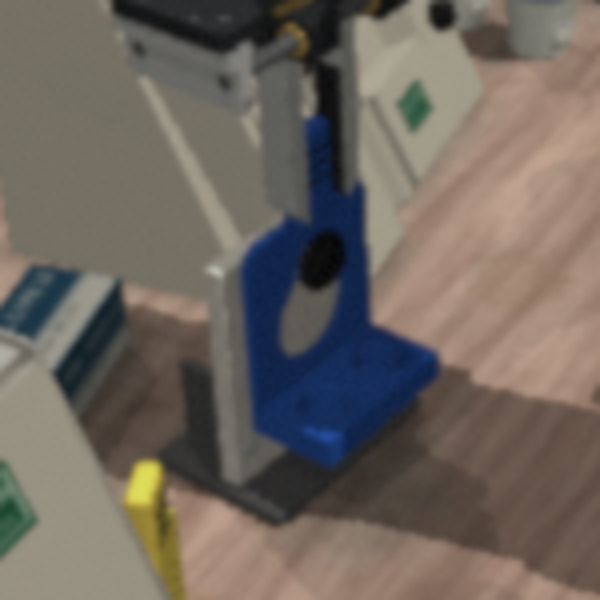

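The head (322,260) is now at the top of the slot, with no contact yet. I'll go down a little further until it bears.

Request:
{"name": "jog_arm", "arguments": {
  "linear": [
    [0, 0, 0.5],
    [0, 0, 0.5],
    [0, 0, 0.5],
    [0, 0, 0],
    [0, 0, 0]
  ],
  "spin": [0, 0, 0, 0, 0],
  "hand": [1, 1, 1, 1, 1]
}}

```text
time: 10.48
tcp_pos: [0.5141, 0.066, 0.165]
eef_rot: [-3.13, 0.263, -0.0]
ft_force: [-0.6, 0.1, -1.9]
width: 0.026
finger_force: 30.0
```

Request:
{"name": "jog_arm", "arguments": {
  "linear": [
    [0, 0, 0.5],
    [0, 0, 0],
    [0, 0, 0],
    [0, 0, 0],
    [0, 0, 0]
  ],
  "spin": [0, 0, 0, 0, 0],
  "hand": [1, 1, 1, 1, 1]
}}

```text
time: 11.1
tcp_pos: [0.5141, 0.066, 0.1645]
eef_rot: [-3.13, 0.263, -0.0]
ft_force: [0.0, 0.6, -2.2]
width: 0.026
finger_force: 30.0
```

Request:
{"name": "jog_arm", "arguments": {
  "linear": [
    [0, 0, 0.5],
    [0, 0, 0],
    [0, 0, 0.5],
    [0, 0, 0],
    [0, 0, 0]
  ],
  "spin": [0, 0, 0, 0, 0],
  "hand": [1, 1, 1, 1, 1]
}}

```text
time: 11.72
tcp_pos: [0.5143, 0.066, 0.1641]
eef_rot: [3.131, -0.263, 0.001]
ft_force: [-4.2, -0.3, 10.6]
width: 0.0258
finger_force: 30.0
```

Request:
{"name": "jog_arm", "arguments": {
  "linear": [
    [0, 0, 0.5],
    [0, 0, 0],
    [0, 0, 0],
    [0, 0, 0],
    [0, 0, 0]
  ],
  "spin": [0, 0, 0, 0, 0],
  "hand": [1, 1, 1, 1, 1]
}}

```text
time: 12.35
tcp_pos: [0.5144, 0.0661, 0.1639]
eef_rot: [3.131, -0.263, 0.001]
ft_force: [-5.4, -0.7, 16.1]
width: 0.0256
finger_force: 30.0
```

It's bearing (16 N), so it's seated. I'll ease off, open, and withdraw upward.

Request:
{"name": "jog_arm", "arguments": {
  "linear": [
    [0, 0, -0.5],
    [0, 0, -0.5],
    [0, 0, 0],
    [0, 0, 0],
    [0, 0, 0]
  ],
  "spin": [0, 0, 0, 0, 0],
  "hand": [1, 1, 0.7, 0.6, 0.5]
}}

```text
time: 12.98
tcp_pos: [0.5141, 0.066, 0.1639]
eef_rot: [-3.131, 0.263, 0.0]
ft_force: [-0.5, -0.6, -0.5]
width: 0.0444
finger_force: 0.0
```

Request:
{"name": "jog_arm", "arguments": {
  "linear": [
    [0, 0, 0],
    [0, 0, 0],
    [0, 0, 0],
    [0, 0, 0],
    [0, 0, 0]
  ],
  "spin": [0, 0, 0, 0, 0],
  "hand": [0.4, 0.4, 0.4, 0.4, 0.4]
}}

```text
time: 13.6
tcp_pos: [0.5141, 0.066, 0.164]
eef_rot: [-3.13, 0.263, -0.0]
ft_force: [0.3, 0.3, 0.0]
width: 0.0564
finger_force: 0.0
```

Request:
{"name": "jog_arm", "arguments": {
  "linear": [
    [0, 0, -10],
    [0, 0, -20],
    [0, 0, -30],
    [0, 0, -30],
    [0, 0, -20]
  ],
  "spin": [0, 0, 0, 0, 0],
  "hand": [0.4, 0.4, 0.4, 0.4, 0.4]
}}

```text
time: 14.22
tcp_pos: [0.5144, 0.0662, 0.2762]
eef_rot: [-3.13, 0.263, -0.003]
ft_force: [0.1, 0.3, -0.8]
width: 0.0568
finger_force: 0.0
```

Request:
{"name": "jog_arm", "arguments": {
  "linear": [
    [0, 0, 0],
    [0, 0, 0],
    [0, 0, 0],
    [0, 0, 0],
    [0, 0, 0]
  ],
  "spin": [0, 0, 0, 0, 0],
  "hand": [0.4, 0.4, 0.4, 0.4, 0.4]
}}

```text
time: 14.85
tcp_pos: [0.514, 0.066, 0.2737]
eef_rot: [3.131, -0.263, -0.001]
ft_force: [-0.4, 0.3, 0.2]
width: 0.0565
finger_force: 0.0
```

```bash
python3 - <<'E'
from h import *
print(manip.state()["ft_force"],manip.state()["time"])
p,d=cams.read_camera("side");cv2.imwrite("pics/s5.png",cv2.resize(p[170:320,210:360],(600,600),interpolation=cv2.INTER_CUBIC)[:,:,::-1])
X,P,p,u,v=wcloud()
b=(P[:,2]>P[:,0]+50)&(P[:,2]>P[:,1]+30)&(abs(X[:,0]-.51)<.08)&(abs(X[:,1]-.066)<.08)
Q=X[b];print(Q[:,2].max());
for z in(.198,.148,.056): print(z,rect(Q[abs(Q[:,2]-z)<.006]))
E
```

```text
[-0.41802218  0.29670812  0.20330217] 14.85
0.19998835557265945
0.198 (((516.995849609375, 66.8741683959961), (25.35271644592285, 11.49699878692627), 80.84339904785156), 605, array([0.5176, 0.0667, 0.1974]))
0.148 (((521.1393432617188, 65.83638000488281), (86.53019714355469, 7.169793128967285), 80.32280731201172), 754, array([0.5219, 0.0661, 0.1473]))
0.056 (((487.172607421875, 71.54241943359375), (88.86738586425781, 18.712282180786133), 80.32540893554688), 595, array([0.4856, 0.0712, 0.0549]))
```

View pics/s5.png

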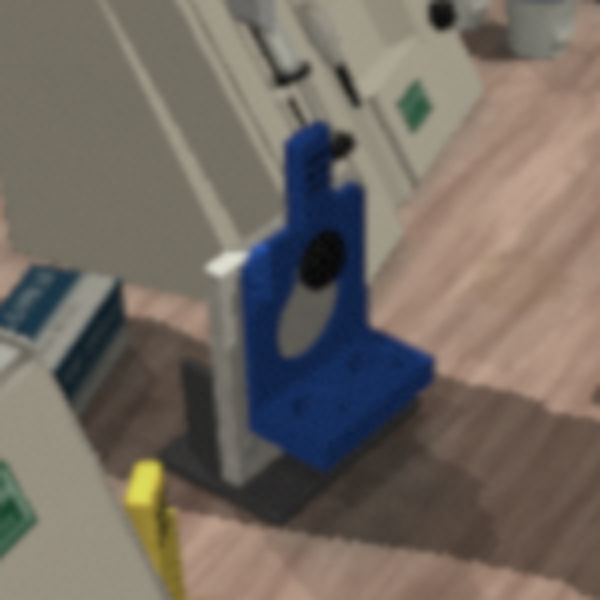

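The shelf hangs upright with the stud head (322,260) at the closed end of the slot. The plate top is at z = 0.147 and the gripper is clear of it.

```bash
python3 -c "
from rig import manip
print(manip.finish_job())"
```

```text
the job is handed in; nothing more can be done
None
```

The blue shelf hangs upright on the stud, fully home in its slot, with the gripper clear; the yellow shelf was never touched, and I handed the job in at about 15 s (no verdict was returned).

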